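Lay the long sample tube on the inspection cradle

TASK

The long sample tube is to be looked at lying down. Pick the longest of the three capped tubes off the bench and lower it onto the raised cradle so that it lies level in both notches, about centred and either way round; set it down rather than dropping it, let go, and leave the two shorter tubes where they lie.

Things in the scene. Friction and masses are not known exactly. Their poses are not given: they have to be found in the camera images.
- long_tube: Longest of three round whitish plastic tubes lying on the black bench: 190 mm long, 28 mm diameter, 50 to 105 g. Origin on its axis at mid-length (14 mm above the bench at the start); x axis along the tube towards the blue eight-sided cap (22 mm long, 28 mm across flats; the other end is round), which starts within 20 degrees of pointing away from the robot.
- medium_tube: A tube of the same make and diameter (28 mm), 125 mm long, lying on the bench: leave it. Origin on its axis at mid-length, x axis along the tube towards the cap.
- short_tube: A tube of the same make and diameter (28 mm), 85 mm long, lying on the bench: leave it. Origin on its axis at mid-length, x axis along the tube towards the cap. The three tubes lie side by side, about 140 mm apart, in any order.
- cradle: Fixed cradle: base plate 130 x 80 x 12 mm, two white upright plates 6 mm thick, 56 mm wide at the top, at x = -45 and +45 mm, 84 mm free between them. Each has an open 90 degree V notch 48 mm wide in its top, tips 94 mm up. Origin under the base's centre, on the bench; x runs from upright to upright (within 23 degrees of world x), as the tube must lie. A seated tube's axis is over the origin, 90 mm up.
Things that resemble listed ones, but are neither listed nor needed, are in the scene too. Leave any black or pink look-alike of the cradle alone. What is shaped like the long_tube but pink is not meant.

How it is judged:
On the way:
1. the long tube is lowered to the notches, within 15 mm of its seat, while still held (z of long_tube in the frame of cradle between 0.075 and 0.105 m and x of long_tube in the frame of cradle between -0.03 and 0.03 m and y of long_tube in the frame of cradle between -0.02 and 0.02 m and contact force between the fingers and long_tube above 0.3 N), for 0.1 s.
At the end, for the whole second after the job is handed in: The long tube rests, released, in both notches: axis 90 mm up within 6 mm, within 10 mm of the centre line and 10 degrees of parallel to it, mid-length within 20 mm of the cradle's middle, either way round. Shorter tubes within 30 mm of their starts (z of long_tube in the frame of cradle between 0.084 and 0.096 m and x of long_tube in the frame of cradle between -0.02 and 0.02 m and y of long_tube in the frame of cradle between -0.01 and 0.01 m and angle between the x axis of long_tube and the x axis of cradle, either way round below 0.175 rad and linear speed of long_tube below 0.02 m/s and contact force between the fingers and long_tube below 0.1 N and distance of each of medium_tube, short_tube from where it was at the start of the episode below 0.03 m); the robot touches nothing.
It fails at once if a shorter tube is moved 30 mm or more (distance of any of medium_tube, short_tube from where it was at the start of the episode above 0.03 m).
It also fails if it takes over 38 s, if anything falls off the work surface, if the arm or the gripper's body presses on something with over 40 N, if the wrist force passes 120 N, or if a joint passes its speed limit or range.

ROBOT

A 6-joint arm with a two-finger parallel gripper is mounted at the origin on the work surface. World frame = base frame: x ahead of the robot, y to its left, z up, the work surface at z = 0. Lengths are in m, angles in rad, forces in N, time in s.
With the tool pointing down it reaches from about 0.35 to 0.975 m from the base axis. Payload 7.1 kg.
Tool frame: the origin (TCP) lies midway between the tips of the shut fingers; the grasp point (between the pads) lies 19 mm behind it; z points along the fingers, x is the direction in which the jaws open and shut, and the axes are right-handed (so a half turn about z gives the same grasp; the last joint's range is limited). The gripper opens to 88 mm and grips with 3 to 60 N. Pads are 20 mm wide; open, the fingers measure 115 mm over their backs; the gripper's body (75 mm by 178 mm) begins 61 mm behind the grasp point.
Start: joints at [-1.275, 0.423, 1.63, -0, 1.089, -0.019], TCP at [0.194, -0.594, 0.223] pointing down, gripper open.
Joint ranges: [-3, 3], [-0.9, 2.11], [0.09, 2.58], [-1.31, 4.45], [0.11, 2.69], [-2.54, 2.54]. Speed limits (rad/s): [2.39, 2.39, 3.01, 3.14, 3.14, 3.14].

INTERFACE

Orientations are given as a unit quaternion [w, x, y, z].
In Python, from station import move_pose, movel, movej, command_gripper, wait, inverse_kinematics, read_camera, camera_info, MotionError, job_done, get_time, get_joint_pos, get_qvel, get_effort, get_tcp_pos, get_ee_rot, get_ft_force, get_ft_torque, get_grip_width gives the robot as it stands. Calls block until the motion is done:
- move_pose(position, orientation): joint-space move of the TCP to a pose.
- movel(position, frame=None, v=0.15, until_force=None): straight line of the TCP; frame=None keeps the orientation; v is the mean speed in m/s. With until_force (N) it stops when the force on the tool has changed by that much, and returns True; else False.
- movej(angles): joint-space move.
- command_gripper(opening): opening from 0.0 (shut) to 1.0 (fully open); the grip force is fixed at half the most; returns when the fingers have stopped.
- wait(seconds).
- inverse_kinematics(position, orientation): joint angles nearest the present ones, or None.
- read_camera(name): name is "side" or "top" or "wrist"; returns the picture (420x560x3 uint8, red, green, blue); there is no depth.
- camera_info(name): a dict with "intrinsics" (3x3 intrinsics, pixels), "dist" ([k1, k2, p1, p2, k3] as OpenCV has them; the pictures are not rectified), "T" (4x4, takes a point from camera to world coordinates); the wrist camera has in their place "tool_from_camera" (4x4, takes a point from camera to tool coordinates, whose origin is the TCP and whose axes are the tool frame's). Camera axes: x right, y up, looking along -z (the intrinsics and any distortion apply to the point x, -y, -z); pixel columns grow to the right and rows downward; lengths in m; the calibration is good to about 2 mm. A picture is of the moment at which its call begins: read the wrist's pose just before it. camera_info takes no time and is no camera call.
A pose or a line that the arm cannot do raises MotionError and nothing moves.
- job_done(): hands the job in, once; it reports no verdict.
Readings, each from a call of its own:
- get_time(): time.
- get_joint_pos(): joint angles.
- get_qvel(): joint speeds.
- get_effort(): joint torques, N m.
- get_tcp_pos(): TCP position.
- get_ee_rot(): TCP orientation.
- get_ft_force(): force on the tool from outside, world axes, zero at the start.
- get_ft_torque(): the same for the moment, N m.
- get_grip_width(): opening from 0.0 (shut) to 1.0 (fully open).
Only numpy, scipy, OpenCV 4.12 (cv2) and the standard library are available. Lean on these libraries where they do the work, as an engineer would, in place of code of your own. Each camera call takes 0.05 s, during which the arm holds its last target.

## Working session

There is one attempt and no reset: what is moved stays moved. The work goes in short steps, each a Python script; the robot and the scene stay as the last script left them, time stands still between calls to the robot, and variables do not carry over. Pictures are saved under pics/ and viewed, and the job is handed in when it is done.

```bash
mkdir -p pics; ls
python3 - <<'E'
from station import *
import cv2
for n in("top","side","wrist"):
    im=read_camera(n); cv2.imwrite(f"pics/{n}0.png",im[:,:,::-1]); i=camera_info(n); print(n,i)
print(get_time(),get_tcp_pos(),get_ee_rot(),get_grip_width())
E
```

```text
pics
top {'intrinsics': array([[494.64520869,   0.        , 281.55246688],
       [  0.        , 494.64520869, 207.20656194],
       [  0.        ,   0.        ,   1.        ]]), 'dist': array([-0.07523176,  0.        ,  0.        ,  0.        ,  0.        ]), 'T': array([[ 0.01333915,  0.99840569, -0.0548465 ,  0.28632942],
       [-0.99948466,  0.01171173, -0.02988742, -0.00414768],
       [-0.02919742,  0.05521691,  0.9980474 ,  1.35883877],
       [ 0.        ,  0.        ,  0.        ,  1.        ]])}
side {'intrinsics': array([[467.57481729,   0.        , 273.6963812 ],
       [  0.        , 467.57481729, 204.7717167 ],
       [  0.        ,   0.        ,   1.        ]]), 'dist': array([0.01910872, 0.        , 0.        , 0.        , 0.        ]), 'T': array([[ 0.99837931,  0.01691087, -0.05433939,  0.32039251],
       [-0.05357395,  0.60138802, -0.79715888, -0.99596838],
       [ 0.01919841,  0.79877811,  0.60131934,  0.80155732],
       [ 0.        ,  0.        ,  0.        ,  1.        ]])}
wrist {'intrinsics': array([[326.2486926 ,   0.        , 281.61722425],
       [  0.        , 326.2486926 , 211.59141993],
       [  0.        ,   0.        ,   1.        ]]), 'dist': array([0.02339337, 0.        , 0.        , 0.        , 0.        ]), 'tool_from_camera': array([[ 9.99999929e-01,  2.29223860e-04,  2.97519749e-04,
         1.16484416e-03],
       [ 3.08712305e-04, -9.52826633e-01, -3.03514928e-01,
        -8.40386465e-02],
       [ 2.13911877e-04,  3.03514998e-01, -9.52826637e-01,
        -1.61883892e-01],
       [ 0.00000000e+00,  0.00000000e+00,  0.00000000e+00,
         1.00000000e+00]])}
0.15 [ 0.19344191 -0.59388983  0.2220902 ] [-3.54280318e-04  8.09200211e-01 -5.87532717e-01 -4.45752077e-04] 1.0006689839775338
```

View pics/top0.png

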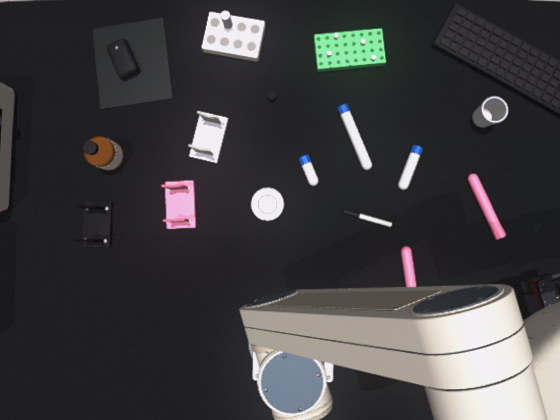

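View pics/side0.png

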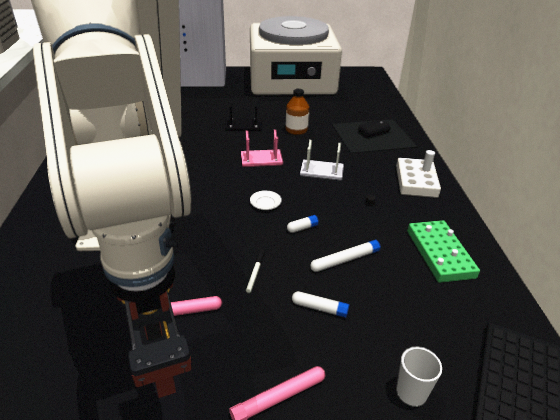

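Candidates (top view): for the tube, white/blue-cap tubes at (355,137) (longest), (410,167) (medium) and (309,170) (short), pink ones at (486,206) and (408,265). For the cradle, white at (208,137), pink (180,205), black (97,224). I choose the tube at (355,137) and the cradle at (208,137).

```bash
cat > h.py <<'E'
import numpy as np, cv2
from station import *
def ray(name,uv,T=None):
    i=camera_info(name); 
    if T is None: T=i["T"]
    p=cv2.undistortPoints(np.array(uv,float).reshape(-1,1,2),i["intrinsics"],i["dist"]).reshape(-1,2)
    d=np.c_[p[:,0],-p[:,1],-np.ones(len(p))]@T[:3,:3].T
    return T[:3,3],d
def plane(name,uv,z,T=None):
    o,d=ray(name,uv,T); return o+d*((z-o[2])/d[:,2])[:,None]
def proj(name,P,T=None):
    i=camera_info(name)
    if T is None: T=i["T"]
    c=(np.atleast_2d(P)-T[:3,3])@T[:3,:3]
    c=c*[1,-1,-1]
    return cv2.projectPoints(c,np.zeros(3),np.zeros(3),i["intrinsics"],i["dist"])[0].reshape(-1,2)
E
python3 - <<'E'
from h import *
im=cv2.imread("pics/top0.png")
cv2.imwrite("pics/ctop.png",np.hstack([cv2.resize(im[95:180,175:245],None,fx=5.5,fy=5.5,interpolation=2),cv2.resize(im[95:180,325:395],None,fx=5.5,fy=5.5,interpolation=2)]))
s=cv2.imread("pics/side0.png"); cv2.imwrite("pics/cside.png",cv2.resize(s[130:190,290:360],None,fx=8,fy=8,interpolation=2))
hsv=cv2.cvtColor(im,cv2.COLOR_BGR2HSV)
w=((hsv[...,2]>110)&(hsv[...,1]<60))|((abs(hsv[...,0].astype(int)-110)<15)&(hsv[...,1]>120)&(hsv[...,2]>80))
n,l,st,c=cv2.connectedComponentsWithStats(w.astype(np.uint8))
for k in range(1,n):
    x,y,a=c[k][0],c[k][1],st[k][4]
    if 290<x<430 and 80<y<195 and a>150:
        pts=cv2.findContours((l==k).astype(np.uint8),0,1)[0][0].reshape(-1,2)
        P=plane("top",pts,0.014)
        r=cv2.minAreaRect((P[:,:2]*1000).astype(np.float32)); 
        b=(l==k)&(hsv[...,1]>120); ys,xs=np.nonzero(b); cap=plane("top",[[xs.mean(),ys.mean()]],.014)[0]
        m=np.array(r[0])/1000; d=cap[:2]-m
        print(c[k],a,r,"cap",cap, "ang",np.degrees(np.arctan2(d[1],d[0])))
E
```

```text
[354.70406732 135.89481066] 713 ((557.855712890625, -163.25875854492188), (194.0064697265625, 30.858238220214844), 23.138832092285156) cap [ 0.63597345 -0.13009492  0.014     ] ang 23.00299708068346
[409.80538302 166.73291925] 483 ((475.0109558105469, -312.256103515625), (29.930213928222656, 129.37477111816406), 68.15373229980469) cap [ 0.52394899 -0.33173258  0.014     ] ang -21.701690659007944
[308.43613707 169.3271028 ] 321 ((463.357421875, -35.672271728515625), (88.78067016601562, 30.4664249420166), 21.22982406616211) cap [ 0.49300499 -0.02425704  0.014     ] ang 21.05825267737926
```

View pics/ctop.png

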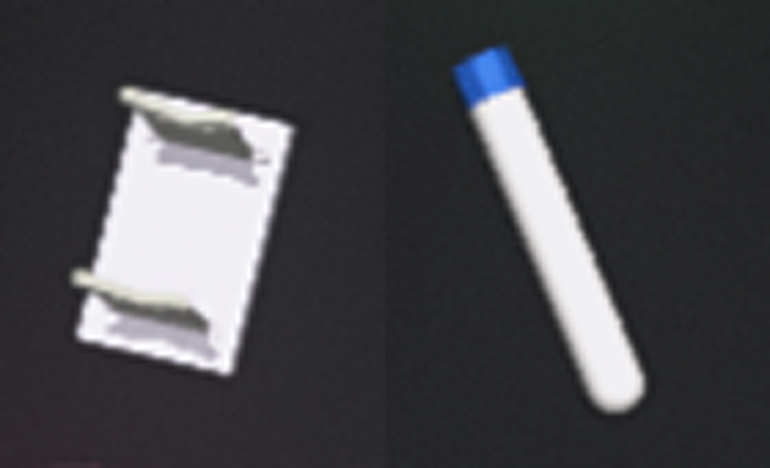

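View pics/cside.png

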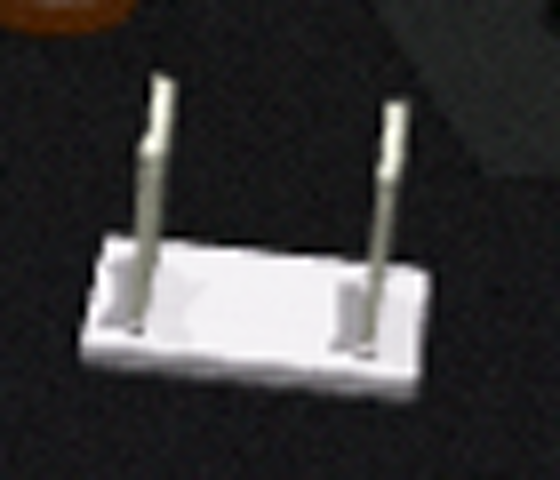

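The crops confirm it. The long tube has a blue cap at top-left and its round end at bottom-right, measuring 194×31 mm. The white cradle's base top has corners at crop (294,125), (233,376) and (78,338). Next is a wrist look at the cradle from above.

```bash
cat >> h.py <<'E'
from scipy.spatial.transform import Rotation as R
def quat(yaw):  # tool down, tool x at yaw
    x=np.array([np.cos(yaw),np.sin(yaw),0]);z=np.array([0,0,-1.]);M=np.c_[x,np.cross(z,x),z]
    q=R.from_matrix(M).as_quat(); return np.array([q[3],q[0],q[1],q[2]])
def wristT():
    q=get_ee_rot(); T=np.eye(4); T[:3,:3]=R.from_quat([q[1],q[2],q[3],q[0]]).as_matrix(); T[:3,3]=get_tcp_pos()
    return T@camera_info("wrist")["tool_from_camera"]
E
python3 - <<'E'
from h import *
f=lambda x,y:[(x+.5)/5.5-.5+175,(y+.5)/5.5-.5+95]
P=plane("top",[f(128,90),f(294,125),f(233,376),f(78,338)],0.012)
print(P, P[:,:2].mean(0), np.linalg.norm(np.roll(P,1,0)-P,axis=1))
c=P[:,:2].mean(0)
print(inverse_kinematics([c[0]+.02,c[1],.28],quat(np.radians(-90))))
move_pose([c[0]-0.05,c[1],.30],quat(np.radians(-90)))
T=wristT(); im=read_camera("wrist"); np.save("Tw1.npy",T)
cv2.imwrite("pics/w1.png",im[:,:,::-1]); print(get_time(),get_tcp_pos())
E
```

```text
[[0.62615407 0.27301158 0.012     ]
 [0.60833194 0.18801177 0.012     ]
 [0.48045665 0.21601259 0.012     ]
 [0.49918901 0.29506104 0.012     ]] [0.55353292 0.24302425] [0.12886546 0.08684812 0.13090507 0.08123767]
[ 3.81690702e-01  3.62521340e-01  1.58218217e+00 -4.44089210e-16
  1.19688914e+00  1.95248703e+00]
3.3333 [0.50379065 0.24249487 0.29994031]
```

View pics/w1.png

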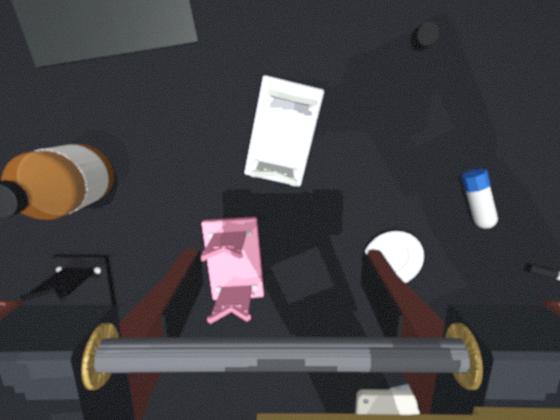

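The wrist view shows the white cradle from almost directly above at (284,131), with all four base corners clear.

Run:
```python
from h import *
im=cv2.imread("pics/w1.png"); T=np.load("Tw1.npy")
hsv=cv2.cvtColor(im,cv2.COLOR_BGR2HSV)
w=((hsv[...,2]>90)&(hsv[...,1]<70)).astype(np.uint8); n,l,st,c=cv2.connectedComponentsWithStats(w); k=l[131,284]; print(st[k])
m=(l==k).astype(np.uint8)
pts=cv2.findContours(m,0,1)[0][0].reshape(-1,2)
P=plane("wrist",pts,.012,T); r=cv2.minAreaRect((P[:,:2]*1000).astype(np.float32)); print(r, cv2.boxPoints(r))
# predicted overlay
best=np.array(r[0])/1000
box=cv2.boxPoints(r)/1000; e=box-np.roll(box,1,0); L=np.linalg.norm(e,axis=1); d=e[np.argmax(L)]; d=d/np.linalg.norm(d)*np.sign(d[0]); yaw=np.arctan2(d[1],d[0]); print("yaw",np.degrees(yaw))
def show(name,img,T,off,s,c,yaw,out,z=None):
    Rm=np.array([[np.cos(yaw),-np.sin(yaw)],[np.sin(yaw),np.cos(yaw)]])
    g=[]
    for x in(-.065,.065):
        for y in(-.04,.04):
            for zz in (0,.012): g.append([x,y,zz])
    for x in(-.048,-.042,.042,.048):
        g+=[[x,-.028,.094],[x,.028,.094],[x,-.024,.094],[x,.024,.094],[x,0,.07]]
    g=np.array(g); W=np.c_[g[:,:2]@Rm.T+c,g[:,2]]
    uv=proj(name,W,T); x0,y0,x1,y1=off
    cr=cv2.resize(img[y0:y1,x0:x1],None,fx=s,fy=s,interpolation=2)
    for p,gg in zip(uv,g):
        q=((p-[x0,y0]+.5)*s-.5).round().astype(int); cv2.circle(cr,tuple(map(int,q)),2,(0,0,255) if gg[2]>.02 else (0,180,0),-1)
    cv2.imwrite(out,cr)
show("wrist",im,T,(235,65,335,195),4.5,best,yaw,"pics/ow.png")
show("top",cv2.imread("pics/top0.png"),None,(180,100,240,175),7,best,yaw,"pics/ot.png")
show("side",cv2.imread("pics/side0.png"),None,(290,130,360,190),8,best,yaw,"pics/os.png")
```

```text
[ 244   75   81  112 6395]
((554.697998046875, 240.66177368164062), (83.66768646240234, 134.1089324951172), 77.17656707763672) [[480.03104 214.75388]
 [610.7951  184.98877]
 [629.365   266.56967]
 [498.6009  296.33478]]
yaw -12.823427
```

View pics/ow.png

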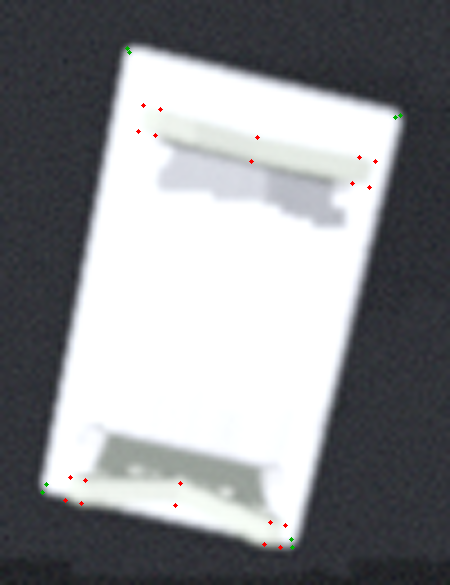

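View pics/os.png

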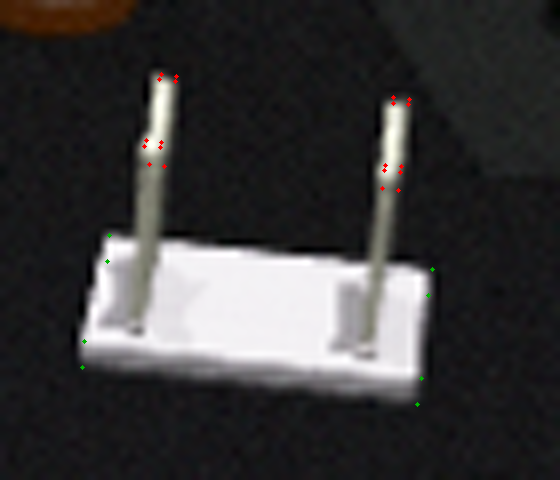

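View pics/ot.png

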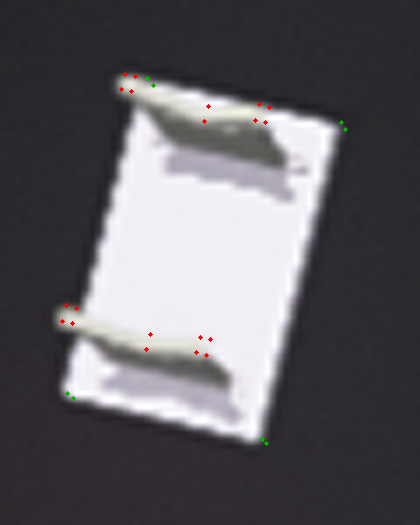

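The overlays agree to about 2 mm: cradle ≈ (0.553, 0.241), yaw ≈ −12.9°. Now I'll check the tube from above before grasping.

Run:
```python
from h import *
move_pose([.52,-.163,.22],quat(np.radians(-67)))
T=wristT(); im=read_camera("wrist")[:,:,::-1].copy(); np.save("Tw2.npy",T)
hsv=cv2.cvtColor(im,cv2.COLOR_BGR2HSV)
w=((hsv[...,2]>110)&(hsv[...,1]<60))|((abs(hsv[...,0].astype(int)-110)<15)&(hsv[...,1]>120)&(hsv[...,2]>80))
n,l,st,c=cv2.connectedComponentsWithStats(w.astype(np.uint8))
u=proj("wrist",[.558,-.163,.014],T)[0].astype(int); k=l[u[1],u[0]]; print(u,st[k])
pts=cv2.findContours((l==k).astype(np.uint8),0,1)[0][0]
P=plane("wrist",pts.reshape(-1,2),.014,T); print(cv2.minAreaRect((P[:,:2]*1000).astype(np.float32)),get_time())
cv2.drawContours(im,[pts],-1,(0,0,255),1); cv2.imwrite("pics/w2.png",im)
```

```text
[294 154] [ 282   61   30  176 4621]
((556.8030395507812, -165.20953369140625), (193.51966857910156, 30.464916229248047), 23.02111053466797) 4.9167
```

View pics/w2.png

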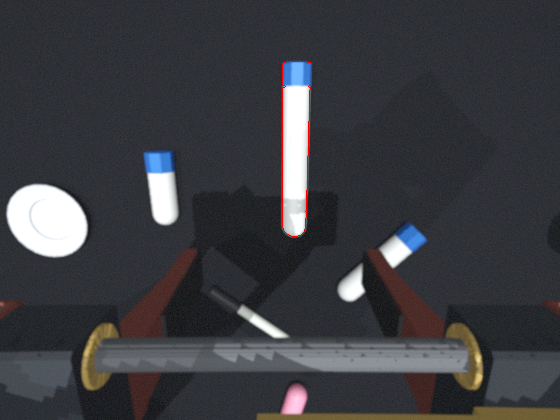

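The wrist view shows the long tube outlined at (296,148), agreeing with the top view to 2 mm, and both neighbours are clear of the jaws. Grasping.

Run:
```python
from h import *
q=quat(np.radians(-67)); p=[.557,-.1645]
move_pose([*p,.12],q)
print(movel([*p,.005],v=.1,until_force=8),get_tcp_pos(),get_ft_force())
command_gripper(0.0); print(get_grip_width()*88, get_ft_force())
movel([*p,.19],v=.15); wait(.2)
print(get_grip_width()*88,get_ft_force(),get_time())
cv2.imwrite("pics/w3.png",read_camera("wrist")[:,:,::-1]); cv2.imwrite("pics/s3.png",read_camera("side")[:,:,::-1])
```

```text
False [ 0.55748758 -0.16464193  0.00560746] [-0.01821073 -0.13619278 -0.10748227]
27.196781261880258 [-0.80161562  1.39055294 -0.83962263]
27.87206930963937 [-0.22341525 -0.26682176  0.13940809] 9.2667
```

View pics/w3.png

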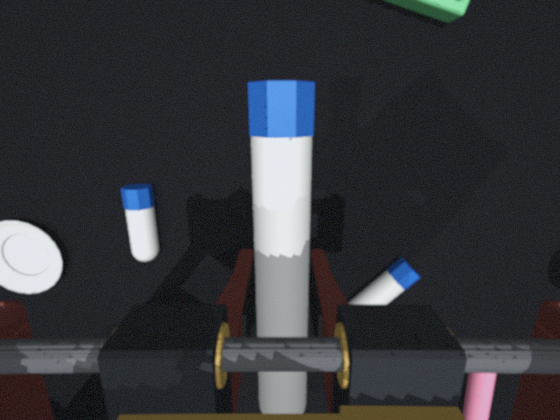

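View pics/s3.png

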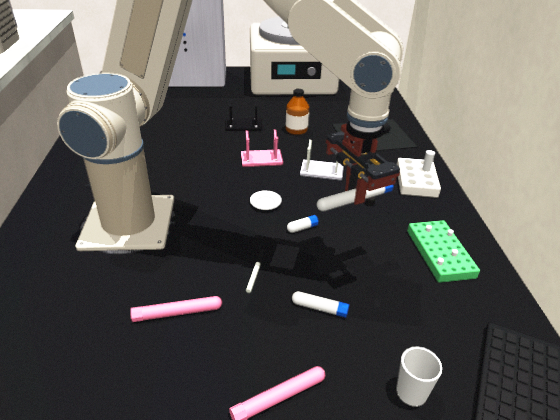

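The tube is held level at 27.9 mm. The cap end is at row 82 against a predicted 78, so it is about 1.6 mm off centre along the tube. Next I'll carry it to just above the notches and check.

Run:
```python
from h import *
q=quat(np.radians(-102.9)); p=[.553,.241]
move_pose([*p,.19],q)
movel([*p,.115],v=.12); wait(.15)
print(get_tcp_pos(),get_grip_width()*88,get_ft_force(),get_time())
np.save("Tw4.npy",wristT())
for n in("wrist","side","top"): 
    im=read_camera(n)[:,:,::-1]
    if n!="wrist": 
        x,y=((270,100) if n=="side" else (150,70)); im=cv2.resize(im[y:y+110,x:x+140],None,fx=5,fy=5,interpolation=2)
    cv2.imwrite(f"pics/{n}4.png",im)
```

```text
[0.55370002 0.24125277 0.1160041 ] 27.13326706613588 [ 0.30312875 -0.16272957 -1.28002842] 11.7917
```

View pics/wrist4.png

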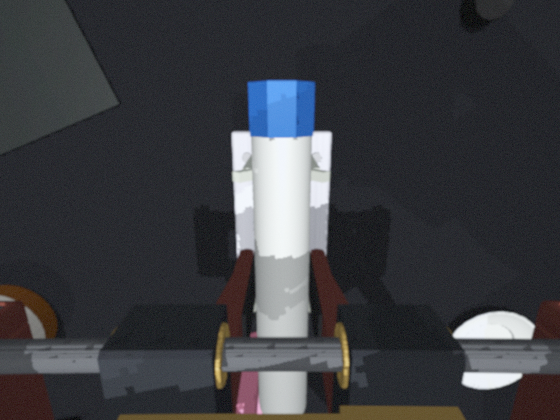

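View pics/side4.png

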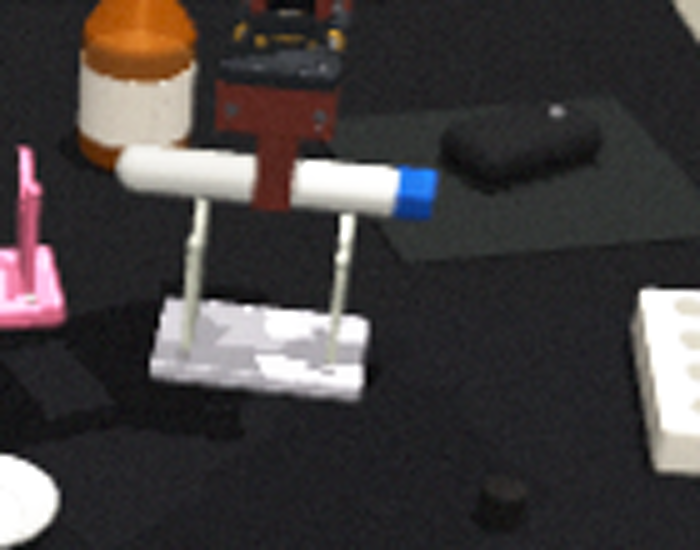

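View pics/top4.png

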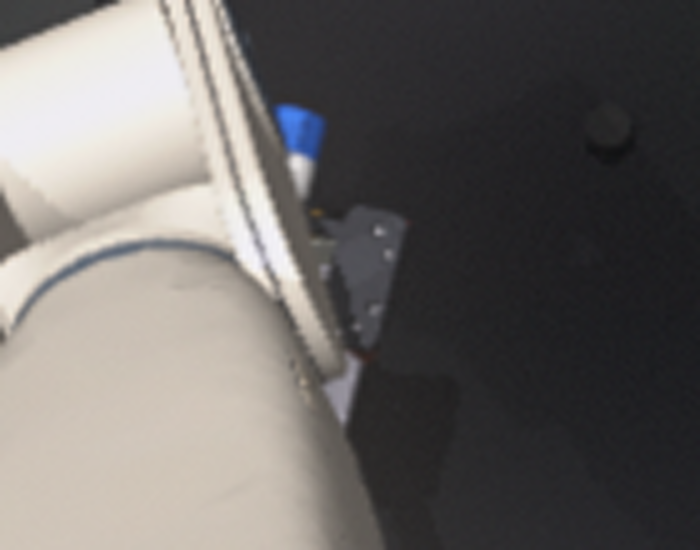

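The tube lies centred over the notches: in the wrist view the upright spans columns 232–330 and the tube axis is at 281. In the side crop the finger at 275 is midway between the uprights at 203 and 347. Lowering.

Run:
```python
from h import *
p=[.553,.241]
movel([*p,.088],v=.05); f0=get_ft_force()
r=movel([*p,.076],v=.015,until_force=4)
print(r,get_tcp_pos(),f0,get_ft_force(),get_ft_torque(),get_time())
wait(.2); print(get_grip_width()*88,get_ft_force())
cv2.imwrite("pics/s5.png",cv2.resize(read_camera("side")[100:210,270:410,::-1],None,fx=5,fy=5,interpolation=2))
```

```text
True [0.55323328 0.24147041 0.08117703] [ 0.7059869  -1.0922514  -0.54685021] [1.43079152 2.41380768 1.44369268] [ 0.47066485 -0.08497247 -0.00506777] 13.1583
27.311606451715917 [1.79132519 3.5433367  2.73661829]
```

View pics/s5.png

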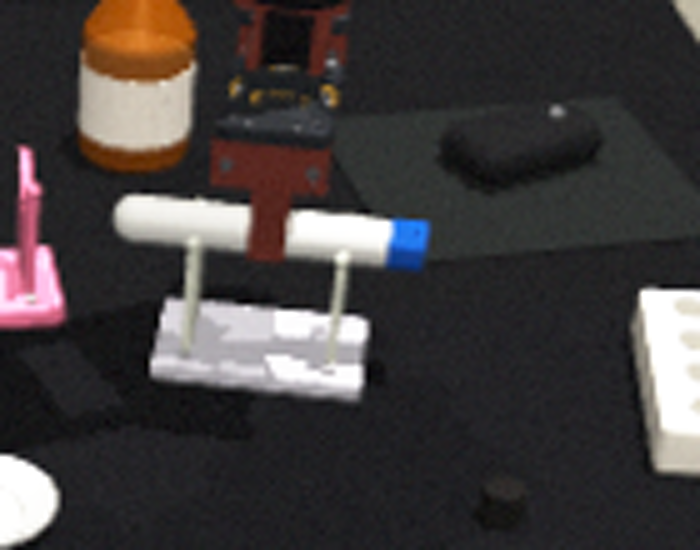

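Contact came at TCP z 0.081, which is seat height, so I'm releasing in steps and retreating straight up.

Run:
```python
from h import *
command_gripper(0.4); wait(.1); command_gripper(0.65); wait(.2)
print(get_grip_width()*88,get_ft_force())
p=get_tcp_pos()
print(movel([p[0],p[1],.2],v=.1,until_force=6),get_ft_force())
move_pose([.50,.241,.27],quat(np.radians(-102.9))); wait(.3)
T=wristT(); im=read_camera("wrist")[:,:,::-1].copy()
cv2.imwrite("pics/w6.png",im); np.save("Tw6.npy",T)
s=read_camera("side")[:,:,::-1]; cv2.imwrite("pics/s6full.png",s); cv2.imwrite("pics/s6.png",cv2.resize(s[100:210,270:410],None,fx=5,fy=5,interpolation=2))
hsv=cv2.cvtColor(im,cv2.COLOR_BGR2HSV)
b=((abs(hsv[...,0].astype(int)-110)<15)&(hsv[...,1]>120)&(hsv[...,2]>80)).astype(np.uint8)
n,l,st,c=cv2.connectedComponentsWithStats(b)
for k in range(1,n):
    if st[k][4]>60: print(c[k],st[k],plane("wrist",[c[k]],.09,T))
print(proj("wrist",[.553,.241,.09],T),get_time())
```

```text
57.257677292815906 [ 0.37753591 -0.43892291  0.23834757]
False [-0.45478052  0.68343659 -0.01072949]
[267.04596413  46.56278027] [251  32  33  31 892] [[0.63765717 0.22203329 0.09      ]]
[494.42620482 133.78313253] [477 120  35  29 664] [[0.50831526 0.0175117  0.09      ]]
[[268.72393734 141.06543822]] 16.8083
```

View pics/w6.png

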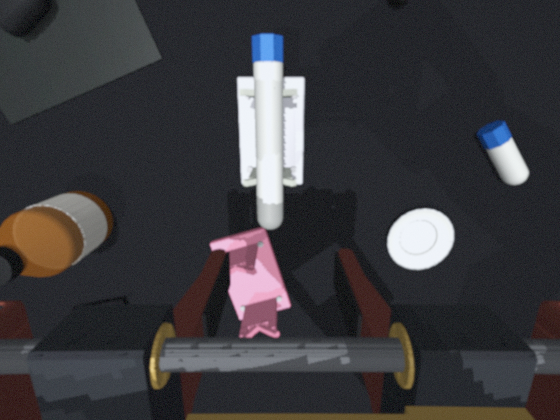

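View pics/s6.png

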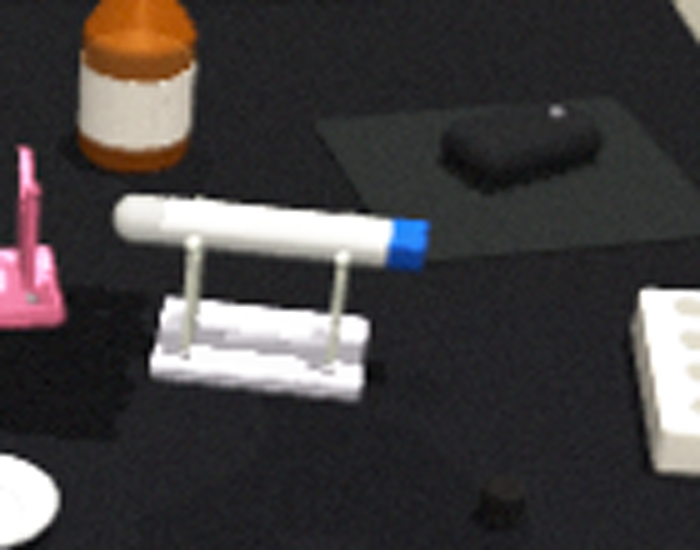

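View pics/s6full.png

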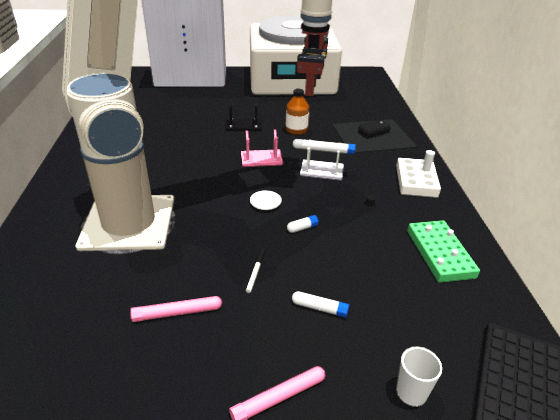

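The tube lies in both notches with the fingers clear of it. The cap centre measures (0.638, 0.222), against (0.635, 0.222) for a perfect seat. The shorter tubes are at the same pixels as at the start.

Run:
```python
from station import *
job_done(); print(get_time())
```

```text
the job is handed in; nothing more can be done
the job is handed in; nothing more can be done
```

The long tube now lies in both notches of the white cradle, released, and I handed the job in at about 17 s of the 38 s allowed.

- **Pick and placing:** I picked it off the bench by its middle, about 1.6 mm off centre. I lowered it until it met the notches at seat height (TCP z 0.081), then opened the gripper in two steps and withdrew straight up.
- **Last pictures:** The tube looks level. Its cap centre is about 3 mm along the tube from a perfect seat, and sideways it shows no measurable offset. The two shorter tubes are at the same pixels as at the start, and the gripper touches nothing.
- **Small disagreements:** The top and wrist views differed by about 2 mm on both the cradle and the tube, within the calibration. At contact there was a sideways force of about 3.5 N from one flank of a notch, which was gone after release. I measured the tube's starting direction as 23°, slightly over the stated 20°, and both views agreed on that.

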